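# Find the full staple cartridge by heft and set it out for loading

## Robot

A 6-joint arm with a two-finger parallel gripper is mounted at the origin on the work surface. World frame = base frame: x ahead of the robot, y to its left, z up, the work surface at z = 0. Lengths are in m, angles in rad, forces in N, time in s.
With the tool pointing down it reaches from about 0.25 to 0.725 m from the base axis. Payload 4 kg.
Tool frame: the origin (TCP) lies at the very end of the fingers, on their centre line; the grasp point (between the pads) lies bot.grasp_offset behind it (bot.grasp_offset is the distance from the TCP to the grasp point, in m); z points along the fingers, y is the direction in which the jaws open and shut (so a half turn about z gives the same grasp; the last joint's range is limited). The gripper opens to 85 mm and grips with 20 to 120 N. Pads are 22 mm wide; open, the fingers measure 114 mm over their backs; the gripper's body (76 mm by 85 mm) begins 54 mm behind the grasp point. The pads swing forward as they close: fully open they stand 13 mm farther back than shut.
Start: joints at [1.147, 0.241, 0.005, 1.335, 0, 1.571], TCP at [0.206, 0.456, 0.231] pointing down, gripper open.
Joint ranges: [-2.72, 2.72], [-1.05, 1.87], [-1.09, 1.28], [-1.99, 2.15], [-1.42, 1.44], [-3.14, 3.14]. Speed limits (rad/s): [2.79, 2.79, 3.14, 3.14, 3.14, 3.14].

## Interface

Orientations are given as a unit quaternion [x, y, z, w].
In Python, from workcell import bot gives the robot as it stands. The module is installed in compiled form; this text tells all that it offers.
- The arm moves only by the shell command python3 -m jog 'ROWS' [OPENING]. ROWS is JSON, a list that holds one entry, the list of rows, each a list of 6 numbers: the shift along the tool's x, y, z in m, then the turn, a rotation vector about the tool's x, y, z in degrees. In form: [[[dx, dy, dz, wx, wy, wz], ...]]. A call has 1 to 12 rows; each row shifts and turns the pose as measured when the row begins, along the tool's axes as they then stand; what a row does not reach is not made up. A row lasts 1/8 s, in which the tool goes at most 62.5 mm and 10.7 degrees, less where a joint would pass 70% of its speed; a pose out of reach is approached as far as the arm can. A call is refused whole if a number of a shift passes 0.0625 or a number of a turn 10.7, either way. A call with a gripper value outside its range is refused whole. OPENING is the finger opening in m, from 0 to 0.0854, set as the call begins (- or left out, the last holds). The fingers move at their own pace and stop on an object; the grip force is fixed at half the most. Time passes only in rows, so rows that do not move let the fingers close. It gives the time, the measured TCP pose, the force and the opening at its end, in the units of the state.
- bot.get_obs(): the state, without advancing time (a new reading comes with each control period).
- bot.camera(name): name is "side" or "top"; returns a dict with "pixels" (384x512x3 uint8, red, green, blue), "fx", "fy", "cx", "cy" (pixels), "rvec" (rotation vector, rad) and "tvec" (3), from world to camera coordinates, as OpenCV has them. Camera axes: x right, y down, z forward; pixel columns grow to the right and rows downward; lengths in m; the calibration is good to about 2 mm. A picture is of the moment at which its call begins. There is no depth.
- bot.job_done(): hands the job in, once; it reports no verdict.
The state is a dict: "clock": time; "joint_pos": joint angles; "joint_vel": joint speeds; "tau": joint torques, N m; "eef_pos": TCP position; "tool_rot": TCP orientation; "ft_force": force on the tool from outside, world axes, zero at the start; "ft_torque": the same for the moment, N m; "grip_width": finger opening in m.
Only numpy, scipy, OpenCV 4.12 (cv2) and the standard library are available. Lean on these libraries where they do the work, as an engineer would, in place of code of your own. Each camera call takes 0.05 s, during which the arm holds its last target. There are 200 camera calls.

## Task

Three identical closed cases hold look-alike staple cartridges, but only one cartridge is full and heavy. Find it by hefting the shut cases: press down on the low tread at a case's front until its back rises most of a centimetre, feel the weight for a moment and let it down. Then open the lid of the heavy case only, lift out its cartridge and stand it gently upright in the loading tray, leaving all the cases standing about where they were.

Things in the scene. Friction and masses are not known exactly. Their poses are not given: they have to be found in the camera images.
- case_a: One of 3 identical loose cases (labels mean nothing). Body 110 (x) x 100 (y) mm, rim 46 mm up, 4 mm walls; hinged lid on it, 66 mm high shut. Origin: centre of the underside; x from front (face at x = -55 mm) to hinge, z up. Rests on a foot 12 mm high from x = -35 to 50 mm: pressed down in front it rocks on the edge x = -35. In all 0.42 to 0.5 kg (spent) or 0.8 to 0.92 kg (full).
- pedal_a (a point): Point to press on the top of case_a's front tread, (-97, 0, 18) mm in the case's frame: a level plate 6 mm thick, 60 mm wide in y, fixed low on the body, from the front face out to x = -110; underside 12 mm over the bench. About 3 N (spent) or 5.5 N (full) down here rocks the case; at 0.15 rad its end meets the bench.
- lip_a (a point): Middle of the top of the lip of case_a's lid, (-65, 0, 66) mm in the case's frame when shut: a level flap 6 mm thick, 56 mm wide in y, out 20 mm from the lid's front face (x -75 to -55), flush with the lid's top, 42 mm clear between it and the tread. Pried up (under 1 N) it opens the lid.
- lid_a (a joint): Lid angle of case_a, rad: 0 shut, 1.9 open, leaning back on its stop. Hinge line along the case's y at (55, 0, 46) mm in its frame. No latch, 70 g. Below about 1.3 it falls shut, beyond it falls open.
- cart_a (a point): Centre (half-way up) of the closed steel staple cartridge (cartridge_a) in case_a: 80 (x) x 34 (y) x 40 mm high, axes as the case, on its inner floor (16 mm up) within 6 mm of the middle; top at 56 mm, 10 mm over the rim; 29 mm free on each side in y, two 10 mm high ribs by its foot. Full (0.5 kg) and spent (0.11 kg) look alike.
- case_b: One of 3 identical loose cases (labels mean nothing). Body 110 (x) x 100 (y) mm, rim 46 mm up, 4 mm walls; hinged lid on it, 66 mm high shut. Origin: centre of the underside; x from front (face at x = -55 mm) to hinge, z up. Rests on a foot 12 mm high from x = -35 to 50 mm: pressed down in front it rocks on the edge x = -35. In all 0.42 to 0.5 kg (spent) or 0.8 to 0.92 kg (full).
- pedal_b (a point): Point to press on the top of case_b's front tread, (-97, 0, 18) mm in the case's frame: a level plate 6 mm thick, 60 mm wide in y, fixed low on the body, from the front face out to x = -110; underside 12 mm over the bench. About 3 N (spent) or 5.5 N (full) down here rocks the case; at 0.15 rad its end meets the bench.
- lip_b (a point): Middle of the top of the lip of case_b's lid, (-65, 0, 66) mm in the case's frame when shut: a level flap 6 mm thick, 56 mm wide in y, out 20 mm from the lid's front face (x -75 to -55), flush with the lid's top, 42 mm clear between it and the tread. Pried up (under 1 N) it opens the lid.
- lid_b (a joint): Lid angle of case_b, rad: 0 shut, 1.9 open, leaning back on its stop. Hinge line along the case's y at (55, 0, 46) mm in its frame. No latch, 70 g. Below about 1.3 it falls shut, beyond it falls open.
- cart_b (a point): Centre (half-way up) of the closed steel staple cartridge (cartridge_b) in case_b: 80 (x) x 34 (y) x 40 mm high, axes as the case, on its inner floor (16 mm up) within 6 mm of the middle; top at 56 mm, 10 mm over the rim; 29 mm free on each side in y, two 10 mm high ribs by its foot. Full (0.5 kg) and spent (0.11 kg) look alike.
- case_c: One of 3 identical loose cases (labels mean nothing). Body 110 (x) x 100 (y) mm, rim 46 mm up, 4 mm walls; hinged lid on it, 66 mm high shut. Origin: centre of the underside; x from front (face at x = -55 mm) to hinge, z up. Rests on a foot 12 mm high from x = -35 to 50 mm: pressed down in front it rocks on the edge x = -35. In all 0.42 to 0.5 kg (spent) or 0.8 to 0.92 kg (full).
- pedal_c (a point): Point to press on the top of case_c's front tread, (-97, 0, 18) mm in the case's frame: a level plate 6 mm thick, 60 mm wide in y, fixed low on the body, from the front face out to x = -110; underside 12 mm over the bench. About 3 N (spent) or 5.5 N (full) down here rocks the case; at 0.15 rad its end meets the bench.
- lip_c (a point): Middle of the top of the lip of case_c's lid, (-65, 0, 66) mm in the case's frame when shut: a level flap 6 mm thick, 56 mm wide in y, out 20 mm from the lid's front face (x -75 to -55), flush with the lid's top, 42 mm clear between it and the tread. Pried up (under 1 N) it opens the lid.
- lid_c (a joint): Lid angle of case_c, rad: 0 shut, 1.9 open, leaning back on its stop. Hinge line along the case's y at (55, 0, 46) mm in its frame. No latch, 70 g. Below about 1.3 it falls shut, beyond it falls open.
- cart_c (a point): Centre (half-way up) of the closed steel staple cartridge (cartridge_c) in case_c: 80 (x) x 34 (y) x 40 mm high, axes as the case, on its inner floor (16 mm up) within 6 mm of the middle; top at 56 mm, 10 mm over the rim; 29 mm free on each side in y, two 10 mm high ribs by its foot. Full (0.5 kg) and spent (0.11 kg) look alike.
- tray: Loading tray, a fixed shallow aluminium tray 130 (x) x 86 (y) mm outside, 122 x 78 mm inside, floor 4 mm thick, walls up to 14 mm. Origin: centre of its underside; x along its length, z up.
There are look-alikes about, which are no part of the job. What is shaped like the case_b but green or yellow is not meant. What is shaped like the case_a but purple is not meant.

How it is judged:
On the way, in this order (a step that is already met when the one before it is completed fails the run):
1. the heavy case (its cartridge weighs over 2.5 N on its floor) is rocked up (by 0.05 rad or more) with its lid still shut (((angle between case_a's own z axis and vertical above 0.05 rad and value of joint lid_a below 0.12 rad and contact force between cartridge_a and case_a above 2.5 N) or (angle between case_b's own z axis and vertical above 0.05 rad and value of joint lid_b below 0.12 rad and contact force between cartridge_b and case_b above 2.5 N) or (angle between case_c's own z axis and vertical above 0.05 rad and value of joint lid_c below 0.12 rad and contact force between cartridge_c and case_c above 2.5 N))), for 0.2 s.
2. the heavy case's lid is opened, the cartridge still in it (((value of joint lid_a above 1.3 rad and contact force between cartridge_a and case_a above 2.5 N) or (value of joint lid_b above 1.3 rad and contact force between cartridge_b and case_b above 2.5 N) or (value of joint lid_c above 1.3 rad and contact force between cartridge_c and case_c above 2.5 N))), for 0.2 s.
At the end, for the whole second after the job is handed in: The full cartridge stands upright (within 0.12 rad) on the tray's floor, inside its walls, let go; the three cases stand flat on the bench within 80 mm of where they began; the two light cases are shut. The heavy case's lid may stay open (((x of cart_a in the frame of tray between -0.05 and 0.05 m and y of cart_a in the frame of tray between -0.04 and 0.04 m and height (world z) of cart_a between 0.019 and 0.029 m and angle between cart_a's own z axis and vertical below 0.12 rad and contact force between cartridge_a and tray above 3 N and value of joint each of lid_b, lid_c below 0.1 rad) or (x of cart_b in the frame of tray between -0.05 and 0.05 m and y of cart_b in the frame of tray between -0.04 and 0.04 m and height (world z) of cart_b between 0.019 and 0.029 m and angle between cart_b's own z axis and vertical below 0.12 rad and contact force between cartridge_b and tray above 3 N and value of joint each of lid_a, lid_c below 0.1 rad) or (x of cart_c in the frame of tray between -0.05 and 0.05 m and y of cart_c in the frame of tray between -0.04 and 0.04 m and height (world z) of cart_c between 0.019 and 0.029 m and angle between cart_c's own z axis and vertical below 0.12 rad and contact force between cartridge_c and tray above 3 N and value of joint each of lid_a, lid_b below 0.1 rad)) and angle between each of case_a, case_b, case_c's own z axis and vertical below 0.06 rad and height (world z) of each of case_a, case_b, case_c below 0.006 m and distance of each of case_a, case_b, case_c from where it was at the start of the episode below 0.08 m); the robot touches nothing.
It fails at once if the lid of a light case is opened (more than 0.25 rad) ((value of joint lid_a above 0.25 rad and linear speed of each of case_a, cartridge_a below 0.003 m/s and contact force between cartridge_a and case_a between 0.3 and 2 N and contact force between the fingers and cartridge_a below 0.05 N) or (value of joint lid_b above 0.25 rad and linear speed of each of case_b, cartridge_b below 0.003 m/s and contact force between cartridge_b and case_b between 0.3 and 2 N and contact force between the fingers and cartridge_b below 0.05 N) or (value of joint lid_c above 0.25 rad and linear speed of each of case_c, cartridge_c below 0.003 m/s and contact force between cartridge_c and case_c between 0.3 and 2 N and contact force between the fingers and cartridge_c below 0.05 N)).
It fails at once if a case is tipped by more than 0.6 rad (angle between any of case_a, case_b, case_c's own z axis and vertical above 0.6 rad).
It fails at once if a cartridge is dropped or slammed into the tray (more than 80 N) (contact force between any of cartridge_a, cartridge_b, cartridge_c and tray above 80 N).
It also fails if it takes over 70 s, if anything falls off the work surface, if the arm or the gripper's body presses on something with over 40 N, if the wrist force passes 120 N, or if a joint passes its speed limit or range.

## Working session

There is one attempt and no reset: what is moved stays moved. The work goes in short steps, Python scripts to look and compute and a shell command to move; the robot and the scene stay as the last step left them, time stands still between calls to the robot, and variables do not carry over. Pictures are saved under pics/ and viewed, on a budget of 10 in all, crops included, one or two more only if the job needs it, and the job is handed in when it is done.

```bash
mkdir -p pics; python3 - <<'E'
from workcell import bot
import cv2
o=bot.get_obs();print({k:o[k] for k in('clock','eef_pos','tool_rot','grip_width','ft_force')},bot.grasp_offset)
for n in('top','side'):
    c=bot.camera(n);cv2.imwrite(f'pics/{n}0.png',c['pixels'][:,:,::-1]);print(n,[c[k] for k in('fx','fy','cx','cy','rvec','tvec')])
E
```

```text
{'clock': 0.0, 'eef_pos': array([0.20534723, 0.45518586, 0.23040834]), 'tool_rot': array([ 2.10305366e-01,  9.77635187e-01, -1.02088729e-03, -2.27387389e-04]), 'grip_width': 0.08515330742036782, 'ft_force': array([-0.43775307, -0.01542637,  0.17535268])} 0.0187
top [498.73870498716747, 498.73870498716747, 257.3308627845621, 196.58288472792785, array([ 2.15925274, -2.19994932,  0.03789138]), array([-0.04065824,  0.52561966,  1.51519591])]
side [466.49113514517876, 466.49113514517876, 256.11830554979883, 190.25841023252647, array([ 2.35856787, -0.60086077,  0.22510587]), array([-0.47185127,  0.18713378,  1.30420278])]
```

View pics/top0.png

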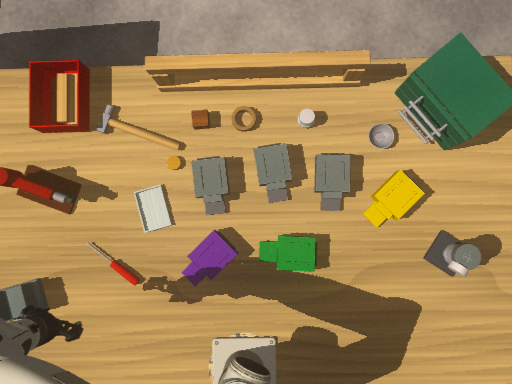

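View pics/side0.png

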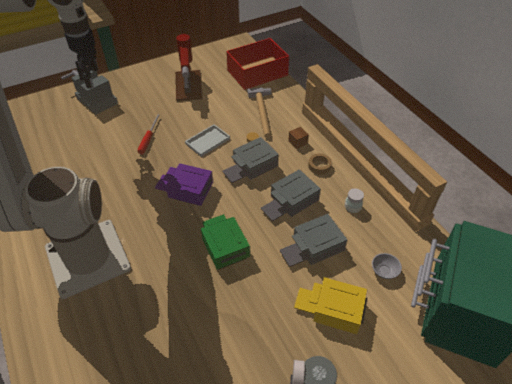

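The top view shows three grey cases at about (211,180), (274,168) and (332,175), with their treads toward the robot. The white tray is at (153,208). I'll fit the poses by silhouette.

```bash
cat > h.py <<'E'
import numpy as np,cv2
from workcell import bot
from scipy.optimize import minimize
from scipy.spatial.transform import Rotation as R
def K(c): return np.array([[c['fx'],0,c['cx']],[0,c['fy'],c['cy']],[0,0,1]])
def proj(c,P): return cv2.projectPoints(np.float64(P).reshape(-1,3),c['rvec'],c['tvec'],K(c),None)[0][:,0]
def unproj(c,uv,z):
    M=cv2.Rodrigues(c['rvec'])[0];d=M.T@np.linalg.inv(K(c))@[uv[0],uv[1],1];o=-M.T@c['tvec'].ravel()
    return o+d*(z-o[2])/d[2]
def box(x0,x1,y,z0,z1): return np.array([[x,s*y,z] for x in(x0,x1) for s in(-1,1) for z in(z0,z1)])/1000
CASE=[box(-55,55,50,12,66),box(-35,50,46,0,12),box(-110,-55,30,12,18),box(-75,-55,28,60,66)]
TRAY=[box(-65,65,43,0,14)]
def place(p,P): 
    c,s=np.cos(p[2]),np.sin(p[2]);return np.c_[p[0]+c*P[:,0]-s*P[:,1],p[1]+s*P[:,0]+c*P[:,1],P[:,2]]
def sil(c,p,parts,S=4):
    m=np.zeros((384*S,512*S),np.uint8)
    for P in parts: cv2.fillConvexPoly(m,cv2.convexHull(np.round((proj(c,place(p,P))+.5)*S).astype(np.int32)),1)
    return cv2.resize(m.astype(np.float32),(512,384),interpolation=cv2.INTER_AREA)
def mask(c,tray=False):
    h=cv2.cvtColor(c['pixels'],cv2.COLOR_RGB2HSV).astype(int)
    m=(h[...,1]<70)&((h[...,2]>150) if tray else True)
    return m.astype(np.float32)
def fit(cams,p0,parts,tray=False):
    ms=[mask(c,tray) for c in cams]
    r=[cv2.dilate(sil(c,p0,parts),np.ones((17,17))) for c in cams]
    def f(p): return sum((np.abs(sil(c,p,parts)-m)*w).sum() for c,m,w in zip(cams,ms,r))
    b=minimize(f,p0,method='Nelder-Mead',options=dict(initial_simplex=np.array(p0)+np.array([[0,0,0],[.015,0,0],[0,.015,0],[0,0,.15]]),xatol=2e-4,fatol=.3))
    return b.x,b.fun,sum(sil(c,b.x,parts).sum() for c in cams)
E
python3 - <<'E'
from h import *
t,s=bot.camera('top'),bot.camera('side')
vis=[t['pixels'].copy(),s['pixels'].copy()]
out={}
for n,uv,parts,yaw in(('a',(210,178),CASE,.05),('b',(273,166),CASE,.15),('c',(332,174),CASE,0),('tray',(153,208),TRAY,.2)):
    x0=unproj(t,uv,.05 if n!='tray' else .01)
    p,e,A=fit([t,s],[x0[0],x0[1],yaw],parts,n=='tray')
    print(n,x0.round(3),p.round(4),e,A);out[n]=p
    for c,v in((t,vis[0]),(s,vis[1])):
        m=(sil(c,p,parts)>.5).astype(np.uint8);cv2.drawContours(v,cv2.findContours(m,0,1)[0],-1,(255,0,0),1)
np.savez('poses.npz',**out)
a=cv2.resize(vis[0][140:240,120:370],None,fx=3,fy=3);b=cv2.resize(vis[1][110:270,170:370],(750,300*2)[:2])[:,:]
b=cv2.resize(vis[1][110:270,170:370],(375,300));b=np.pad(b,((0,0),(0,375),(0,0)))
cv2.imwrite('pics/fit.png',np.vstack([a,b])[:,:,::-1])
E
```

```text
a [0.582 0.09  0.05 ] [0.5851 0.0923 0.1228] 262.6875 3278.625
b [ 0.614 -0.1    0.05 ] [ 0.6191 -0.0977  0.1412] 207.1875 3479.5
c [ 0.586 -0.276  0.05 ] [ 0.5884 -0.2758 -0.0356] 233.6875 3938.9375
tray [0.496 0.273 0.01 ] [0.4956 0.2779 0.2438] 571.375 1999.75
```

View pics/fit.png

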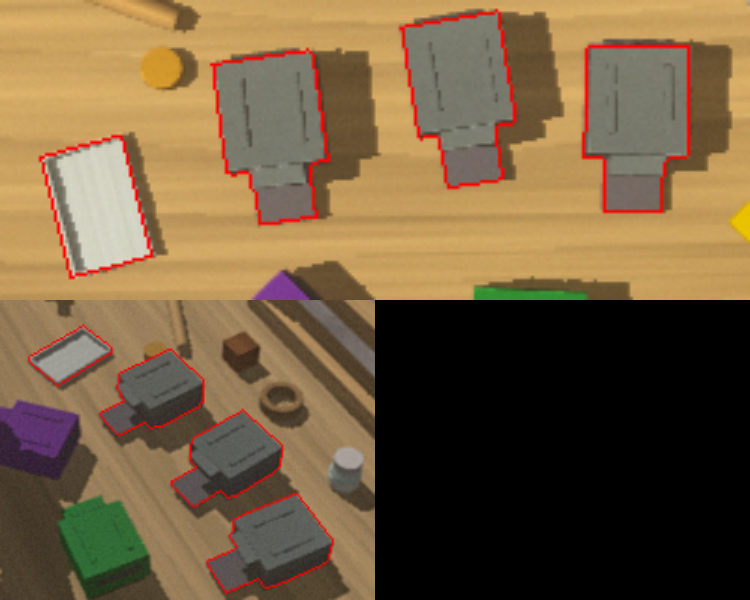

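Both views fit cleanly. Next is a helper that gives the deltas in tool axes.

```bash
cat >> h.py <<'E'
def delta(xyz,yaw,tilt=0):
    """target TCP, tool x at world yaw (or +pi), pointing down then tilted about tool y; shifts given in tool axes AFTER the turn"""
    o=bot.get_obs();Rc=R.from_quat(o['tool_rot'])
    best=None
    for k in(0,np.pi):
        Rt=R.from_euler('z',yaw+k)*R.from_euler('x',np.pi)*R.from_euler('y',tilt)
        w=(Rc.inv()*Rt).as_rotvec(degrees=True)
        if best is None or np.linalg.norm(w)<np.linalg.norm(best[1]): best=(Rt,w)
    d=np.array(xyz)-o['eef_pos']
    print('t',round(o['clock'],2),'tcp',o['eef_pos'].round(4),'F',o['ft_force'].round(2),'grip',round(o['grip_width'],4),'j6',o['joint_pos'][5].round(2))
    print('turn deg',best[1].round(2),'shift mm after turn',(best[0].inv().apply(d)*1000).round(1),'now',(Rc.inv().apply(d)*1000).round(1))
def loc(n,l):
    p=np.load('poses.npz')[n];return np.r_[place(p,np.array([l])/1000)[0]],p[2]
E
python3 -c "
from h import *
for n in 'abc':
    q,y=loc(n,(-98,0,25));print(n,q.round(4));delta(q,y)"
```

```text
a [0.4878 0.0803 0.025 ]
t 0.2 tcp [0.2054 0.4554 0.2307] F [-0.58 -0.17  0.47] grip 0.0854 j6 1.57
turn deg [-7.000e-02 -2.000e-02 -3.132e+01] shift mm after turn [-234.3 -406.9  205.7] now [-411.6 -225.5  206. ]
b [ 0.522  -0.1115  0.025 ]
t 0.2 tcp [0.2054 0.4554 0.2307] F [-0.58 -0.17  0.47] grip 0.0854 j6 1.57
turn deg [-7.000e-02 -2.000e-02 -3.237e+01] shift mm after turn [-233.7 -605.8  205.7] now [-521.7 -386.3  206.3]
c [ 0.4904 -0.2723  0.025 ]
t 0.2 tcp [0.2054 0.4554 0.2307] F [-0.58 -0.17  0.47] grip 0.0854 j6 1.57
turn deg [-8.000e-02 -1.000e-02 -2.224e+01] shift mm after turn [-310.8 -717.1  205.7] now [-559.  -545.9  206.5]
```

```bash
python3 -m jog '[[[0,0,0.03,0,0,-10.44],[0,0,0.03,0,0,-10.44],[0,0,0.03,0,0,-10.44],[-0.0293,-0.0509,0,0,0,0],[-0.0293,-0.0509,0,0,0,0],[-0.0293,-0.0509,0,0,0,0],[-0.0293,-0.0509,0,0,0,0],[-0.0293,-0.0509,0,0,0,0],[-0.0293,-0.0509,0,0,0,0],[-0.0293,-0.0509,0,0,0,0],[-0.0293,-0.0509,0,0,0,0]]]' 0; python3 -c "
from h import *
delta(*loc('a',(-98,0,25)))"
```

```text
clock: 1.58
eef_pos: [0.5024, 0.0795, 0.1364]
tool_rot: [-0.076, 0.997, 0.001, 0.0]
ft_force: [0.4, 0.3, 0.2]
grip_width: -0.0001
t 1.57 tcp [0.5024 0.0795 0.1364] F [0.44 0.34 0.19] grip -0.0001 j6 0.0
turn deg [0.07 0.04 1.67] shift mm after turn [ 14.4   2.6 111.4] now [ 14.4   2.9 111.4]
```

```bash
python3 -m jog '[[[0.0144,0.0026,0.02,0,0,1.6],[0,0,0.045,0,0,0],[0,0,0.04,0,0,0],[0,0,0.005,0,0,0],[0,0,0,0,0,0]]]'; python3 -c "
from h import *
delta(*loc('a',(-98,0,12.5)))"
```

```text
clock: 2.2
eef_pos: [0.4928, 0.075, 0.025]
tool_rot: [-0.056, 0.998, 0.001, 0.003]
ft_force: [-0.1, -0.7, -0.2]
grip_width: -0.0003
t 2.2 tcp [0.4928 0.075  0.025 ] F [-0.09 -0.74 -0.16] grip -0.0003 j6 0.04
turn deg [ 0.05  0.32 -0.59] shift mm after turn [ 4.3  5.9 12.5] now [ 4.5  5.9 12.5]
```

```bash
python3 -m jog '[[[0.0043,0.0059,0.003,0,0,-0.6],[0,0,0.003,0,0,0]]]'; python3 -m jog '[[[0,0,0.0035,0,0,0],[0,0,0.003,0,0,0],[0,0,0,0,0,0]]]'; python3 -m jog '[[[0,0,0,0,0,0]]]';python3 -m jog '[[[0,0,0,0,0,0]]]'
```

```text
clock: 2.45
eef_pos: [0.4899, 0.0814, 0.0215]
tool_rot: [-0.062, 0.998, 0.001, 0.005]
ft_force: [0.2, 0.6, -1.5]
grip_width: -0.0
clock: 2.82
eef_pos: [0.4905, 0.0818, 0.0162]
tool_rot: [-0.062, 0.998, 0.001, 0.006]
ft_force: [-0.2, 0.2, 2.7]
grip_width: 0.0002
clock: 2.95
eef_pos: [0.4905, 0.0818, 0.0164]
tool_rot: [-0.062, 0.998, 0.001, 0.006]
ft_force: [-1.2, -1.0, 3.0]
grip_width: -0.0003
clock: 3.08
eef_pos: [0.4906, 0.0818, 0.0166]
tool_rot: [-0.062, 0.998, 0.001, 0.006]
ft_force: [-1.8, 0.0, 2.6]
grip_width: -0.0001
```

```bash
for i in 1 2 3; do python3 -m jog '[[[0,0,0.002,0,0,0]]]'|egrep 'eef|force'; done;  python3 -m jog '[[[0,0,0,0,0,0]]]'|egrep 'eef|force';python3 -m jog '[[[0,0,0,0,0,0]]]'|egrep 'eef|force'
```

```text
eef_pos: [0.4901, 0.0818, 0.0145]
ft_force: [-3.7, 0.7, 5.2]
eef_pos: [0.4898, 0.0815, 0.0132]
ft_force: [-8.7, -1.3, 20.1]
eef_pos: [0.4898, 0.0814, 0.013]
ft_force: [-11.3, -1.3, 23.8]
eef_pos: [0.4899, 0.0814, 0.0138]
ft_force: [-0.9, -0.1, 2.9]
eef_pos: [0.4899, 0.0814, 0.0139]
ft_force: [-1.6, -1.0, 3.1]
```

```bash
python3 - <<'E'
from h import *
s=bot.camera('side')['pixels'];o=cv2.imread('pics/side0.png')[:,:,::-1]
f=lambda i:cv2.resize(i[130:195,205:290],None,fx=4.6,fy=4.6,interpolation=cv2.INTER_CUBIC)
cv2.imwrite('pics/pa.png',np.hstack([f(o),f(s)])[:,:,::-1])
o=bot.get_obs();print(o['ft_force'].round(2),o['ft_torque'].round(2),o['eef_pos'])
E
```

```text
[-2.69 -0.08  4.49] [-0.03  0.42  0.01] [0.48991154 0.08141005 0.01389373]
```

View pics/pa.png

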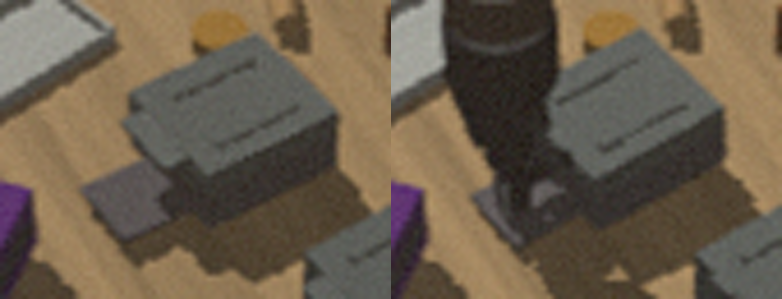

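The case is rocked, with its back edge visibly up. The last presses probably bottomed the tread. I'll ease off about 1.5 mm and sample the steady force.

```bash
python3 -m jog '[[[0,0,-0.0015,0,0,0]]]'|egrep 'eef|force'; for i in 1 2 3 4 5; do python3 -m jog '[[[0,0,0,0,0,0]]]'|egrep 'eef|force';done
```

```text
eef_pos: [0.4903, 0.0815, 0.0153]
ft_force: [0.2, -0.1, 3.2]
eef_pos: [0.4903, 0.0815, 0.0152]
ft_force: [-1.9, -0.2, 2.7]
eef_pos: [0.4902, 0.0815, 0.015]
ft_force: [-2.1, 0.4, 2.6]
eef_pos: [0.4902, 0.0814, 0.0149]
ft_force: [-1.3, -0.4, 2.5]
eef_pos: [0.4902, 0.0815, 0.0147]
ft_force: [-1.5, 0.4, 2.9]
eef_pos: [0.4902, 0.0814, 0.0147]
ft_force: [-1.1, -0.6, 3.2]
```

A reads about 2.9 N steady, so it's spent. On to b.

```bash
python3 -m jog '[[[0,0,-0.005,0,0,0],[0,0,-0.02,0,0,0],[0,0,-0.05,0,0,0],[0,0,-0.04,0,0,0]]]'|egrep 'eef|force'; python3 -c "
from h import *
delta(*loc('b',(-98,0,25)))"
```

```text
eef_pos: [0.4865, 0.0806, 0.1293]
ft_force: [0.8, -0.5, 0.5]
t 5.0 tcp [0.4865 0.0806 0.1293] F [ 0.75 -0.53  0.5 ] grip 0.0002 j6 0.04
turn deg [ 0.01  0.34 -1.05] shift mm after turn [  -8.2 -195.2  104.3] now [ -11.1 -195.   104.3]
```

```bash
python3 -m jog '[[[-0.002,-0.049,0,0,0.3,-1.05],[-0.002,-0.049,0,0,0,0],[-0.002,-0.049,0,0,0,0],[-0.002,-0.048,0,0,0,0],[0,0,0,0,0,0]]]'|grep eef; python3 -c "
from h import *
delta(*loc('b',(-98,0,25)))"
```

```text
eef_pos: [0.5271, -0.1161, 0.1351]
t 5.62 tcp [ 0.5271 -0.1161  0.1351] F [ 0.53 -0.91  0.66] grip 0.0002 j6 -0.36
turn deg [-0.12  0.77  0.27] shift mm after turn [  4.3   5.3 110.1] now [  5.8   5.5 110. ]
```

```bash
python3 -m jog '[[[0.0043,0.0053,0.02,0,0.7,0],[0,0,0.045,0,0,0],[0,0,0.04,0,0,0],[0,0,0.004,0,0,0],[0,0,0,0,0,0]]]'|egrep 'eef|force'; python3 -c "
from h import *
delta(*loc('b',(-98,0,18)))"
```

```text
eef_pos: [0.5236, -0.1096, 0.0255]
ft_force: [-0.6, 0.2, 0.1]
t 6.25 tcp [ 0.5236 -0.1096  0.0255] F [-0.55  0.18  0.06] grip -0.0001 j6 -0.35
turn deg [-0.11  0.23  0.33] shift mm after turn [ 1.8 -1.6  7.5] now [ 1.9 -1.6  7.5]
```

```bash
python3 -m jog '[[[0.0018,-0.0016,0.004,0,0,0],[0,0,0.004,0,0,0]]]'|egrep 'eef|force'; for i in 1 2 ; do python3 -m jog '[[[0,0,0.0018,0,0,0]]]'|egrep 'eef|force';done; for i in 1 2 3 4; do python3 -m jog '[[[0,0,0,0,0,0]]]'|egrep 'eef|force';done
```

```text
eef_pos: [0.5245, -0.1117, 0.0203]
ft_force: [0.8, -0.6, -0.3]
eef_pos: [0.525, -0.1119, 0.0191]
ft_force: [0.5, 0.6, -0.2]
eef_pos: [0.5253, -0.112, 0.0178]
ft_force: [-1.3, 0.5, 3.5]
eef_pos: [0.5254, -0.112, 0.0182]
ft_force: [-1.4, 0.7, 1.1]
eef_pos: [0.5254, -0.112, 0.0182]
ft_force: [0.2, -0.7, -0.2]
eef_pos: [0.5255, -0.112, 0.0182]
ft_force: [-1.3, 0.1, -0.1]
eef_pos: [0.5255, -0.112, 0.0182]
ft_force: [-0.4, -0.9, 1.6]
```

```bash
for i in 1 2 3; do python3 -m jog '[[[0,0,0.0018,0,0,0]]]'|egrep 'eef|force';done; for i in 1 2 3 4; do python3 -m jog '[[[0,0,0,0,0,0]]]'|egrep 'eef|force';done
```

```text
eef_pos: [0.5252, -0.1121, 0.0166]
ft_force: [-2.6, 0.1, 4.8]
eef_pos: [0.5247, -0.1122, 0.015]
ft_force: [-3.7, -0.4, 5.8]
eef_pos: [0.5242, -0.1122, 0.0134]
ft_force: [-1.6, -0.5, 4.5]
eef_pos: [0.5242, -0.1123, 0.0137]
ft_force: [-1.4, 0.0, 4.0]
eef_pos: [0.5244, -0.1122, 0.0141]
ft_force: [-1.9, 0.4, 5.1]
eef_pos: [0.5245, -0.1122, 0.0145]
ft_force: [-1.3, -0.1, 5.9]
eef_pos: [0.5246, -0.1122, 0.0149]
ft_force: [-1.9, 0.8, 5.4]
```

About 5.1 N, so b looks full. I'll press a bit deeper and hold to secure a tilt above 0.05 rad.

```bash
for i in 1 2; do python3 -m jog '[[[0,0,0.0015,0,0,0]]]'|egrep 'eef|force';done; for i in 1 2 3 4; do python3 -m jog '[[[0,0,0.0006,0,0,0]]]'|egrep 'eef|force';done
python3 - <<'E'
from h import *
s=bot.camera('side')['pixels'];o=cv2.imread('pics/side0.png')[:,:,::-1]
f=lambda i:cv2.resize(i[160:230,250:335],None,fx=4.6,fy=4.6,interpolation=cv2.INTER_CUBIC)
cv2.imwrite('pics/pb.png',np.hstack([f(o),f(s)])[:,:,::-1])
E
```

```text
eef_pos: [0.5243, -0.1122, 0.0137]
ft_force: [-2.5, 0.2, 5.0]
eef_pos: [0.524, -0.1123, 0.0128]
ft_force: [-5.4, -0.2, 11.8]
eef_pos: [0.5241, -0.1123, 0.0129]
ft_force: [-2.4, 1.2, 7.2]
eef_pos: [0.5241, -0.1123, 0.013]
ft_force: [-3.4, 1.7, 6.0]
eef_pos: [0.5241, -0.1123, 0.013]
ft_force: [-2.9, 0.8, 6.6]
eef_pos: [0.5241, -0.1123, 0.013]
ft_force: [-1.8, 0.5, 7.6]
```

View pics/pb.png

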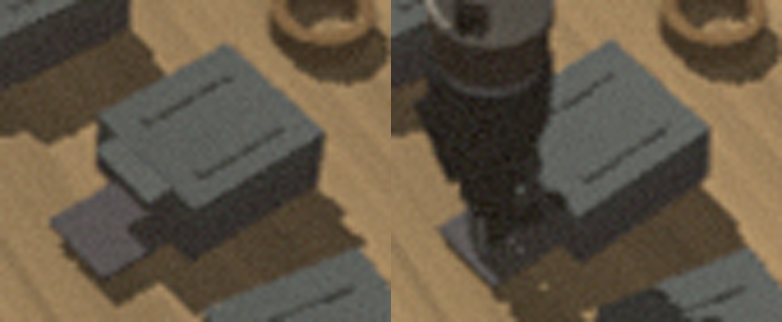

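Pressing b bottomed at TCP z≈0.013 (about 0.08 rad) and held for about 0.5 s. In the picture its back corner is raised relative to the start view. So b is heavy: about 5.1 N against 2.9 N for a. I'll let it down, back off and tilt the tool to pry the lip.

```bash
python3 -m jog '[[[0.001,0,-0.004,0,0,0],[0.004,0,-0.006,0,0,0],[0.015,0,-0.02,0,0,0],[0.015,0,-0.025,0,0,0],[0.01,0,0,0,0,0]]]'|egrep 'eef|force'; cat >> h.py <<'E'
def lidtcp(n,th,s=10,h=11,amax=50,gap=0):
    a=np.radians(np.clip(90-np.degrees(th),0,amax)) 
    E=np.array([55-130.8*np.cos(th+.107),46+130.8*np.sin(th+.107)])
    d=np.array([np.sin(a),-np.cos(a)]);nn=np.array([np.cos(a),np.sin(a)])
    t=E-h*nn+s*d-gap*nn
    q,y=loc(n,(t[0],0,t[1]));return q,y,-a
E
python3 -c "
from h import *
delta(*loc('b',(-140,0,70)),-np.radians(50))
print(lidtcp('b',0,gap=5));delta(*lidtcp('b',0,gap=5))"
```

```text
eef_pos: [0.4777, -0.1188, 0.0685]
ft_force: [-0.2, 0.1, 0.5]
t 9.55 tcp [ 0.4777 -0.1188  0.0685] F [-0.16  0.09  0.48] grip -0.0 j6 -0.39
turn deg [ -0.17 -49.31   0.45] shift mm after turn [-3.   1.   1.3] now [-3.   1.  -1.5]
(array([ 0.54215621, -0.10864553,  0.04128432]), np.float64(0.14117094071486874), np.float64(-0.8726646259971648))
t 9.55 tcp [ 0.4777 -0.1188  0.0685] F [-0.16  0.09  0.48] grip -0.0 j6 -0.39
turn deg [ -0.17 -49.31   0.45] shift mm after turn [-21.1   1.   67.5] now [-64.9   0.8  28. ]
```

```bash
python3 -m jog '[[[0,0,0,0,-9.86,0.1],[0,0,0,0,-9.86,0.1],[0,0,0,0,-9.86,0.1],[0,0,0,0,-9.86,0.1],[0,0,0,0,-9.86,0],[0,0,0,0,0,0]]]'|egrep 'eef|force'; 
python3 -c "
from h import *
delta(*lidtcp('b',0,gap=5))"
```

```text
eef_pos: [0.475, -0.1182, 0.0612]
ft_force: [-0.8, -0.7, -1.7]
t 10.3 tcp [ 0.475  -0.1182  0.0612] F [-0.77 -0.7  -1.67] grip 0.0002 j6 -0.49
turn deg [-0.1  -3.69 -0.25] shift mm after turn [-28.4   0.   64.8] now [-32.5   0.3  62.8]
```

```bash
python3 -m jog '[[[-0.0095,0,0.0216,0,-3.7,0],[-0.0095,0,0.0216,0,0,0],[-0.0085,0,0.0216,0,0,0],[0,0,0,0,0,0]]]'|egrep 'eef|force'; 
python3 -c "
from h import *
for t in (0,.2,.5): delta(*lidtcp('b',t))"
```

```text
eef_pos: [0.5449, -0.1099, 0.0371]
ft_force: [0.2, 0.3, 0.1]
t 10.8 tcp [ 0.5449 -0.1099  0.0371] F [0.2  0.29 0.08] grip 0.0002 j6 -0.38
turn deg [-0.14 -0.46 -0.34] shift mm after turn [-6.6  1.7 -4.6] now [-6.6  1.7 -4.7]
t 10.8 tcp [ 0.5449 -0.1099  0.0371] F [0.2  0.29 0.08] grip 0.0002 j6 -0.38
turn deg [-0.14 -0.46 -0.34] shift mm after turn [-29.6   1.7 -17. ] now [-29.5   1.8 -17.2]
t 10.8 tcp [ 0.5449 -0.1099  0.0371] F [0.2  0.29 0.08] grip 0.0002 j6 -0.38
turn deg [-0.14 -0.46 -0.34] shift mm after turn [-67.6   1.7 -26.3] now [-67.4   2.  -26.8]
```

```bash
python3 -m jog '[[[-0.0066,0.0017,-0.0046,0,0,0],[-0.0115,0,-0.0062,0,0,0],[-0.0115,0,-0.0062,0,0,0],[-0.0127,0,-0.0031,0,0,0],[-0.0127,0,-0.0031,0,0,0],[-0.0127,0,-0.0031,0,0,0]]]'|egrep 'eef|force'; 
python3 - <<'E'
from h import *
for t in (.5,.7,1,1.3,1.6): delta(*lidtcp('b',t))
s=bot.camera('side')['pixels'];cv2.imwrite('pics/lid.png',cv2.resize(s[110:260,200:360],None,fx=3.5,fy=3.5,interpolation=cv2.INTER_CUBIC)[:,:,::-1])
E
```

```text
eef_pos: [0.5634, -0.1043, 0.1084]
ft_force: [0.0, -0.0, 0.5]
t 11.55 tcp [ 0.5634 -0.1043  0.1084] F [ 0.01 -0.03  0.53] grip -0.0002 j6 -0.35
turn deg [-0.13 -1.08 -0.57] shift mm after turn [-0.6 -1.4  4.9] now [-0.7 -1.3  4.9]
t 11.55 tcp [ 0.5634 -0.1043  0.1084] F [ 0.01 -0.03  0.53] grip -0.0002 j6 -0.35
turn deg [-0.13 -0.97 -0.57] shift mm after turn [-26.7  -1.4   5.1] now [-26.8  -1.1   4.6]
t 11.55 tcp [ 0.5634 -0.1043  0.1084] F [ 0.01 -0.03  0.53] grip -0.0002 j6 -0.35
turn deg [-0.04 16.22 -0.59] shift mm after turn [-62.6  -1.4  -7.5] now [-62.2  -0.7  10.2]
t 11.55 tcp [ 0.5634 -0.1043  0.1084] F [ 0.01 -0.03  0.53] grip -0.0002 j6 -0.35
turn deg [ 0.05 33.41 -0.59] shift mm after turn [-93.2  -1.4 -30.2] now [-94.4  -0.4  26.1]
t 11.55 tcp [ 0.5634 -0.1043  0.1084] F [ 0.01 -0.03  0.53] grip -0.0002 j6 -0.35
turn deg [ 0.13 48.92 -0.59] shift mm after turn [-117.7   -1.4  -57.1] now [-120.4   -0.    51.2]
```

View pics/lid.png

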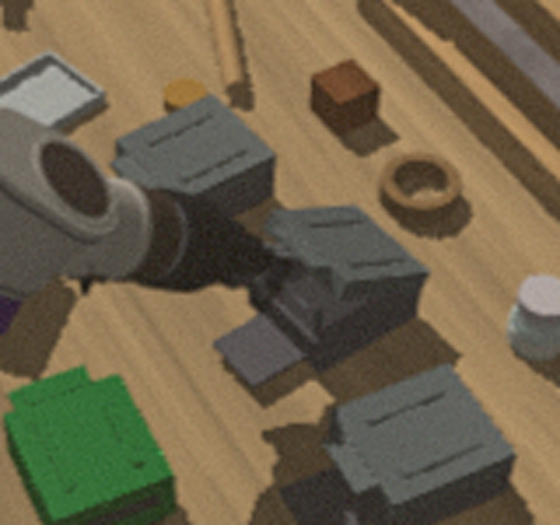

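The side view shows b's lid ajar at about 0.45 rad, with the fingertip under its lip. I'll continue along the arc.

```bash
python3 -m jog '[[[-0.0134,0,0.0024,0,0,0],[-0.0134,0,0.0024,0,0,0],[-0.012,0,0,0,5.73,0],[-0.012,0,0,0,5.73,0],[-0.012,0,0,0,5.73,0]]]'|egrep 'eef|force'; 
python3 - <<'E'
from h import *
for t in (1,1.3,1.6): delta(*lidtcp('b',t))
E
```

```text
eef_pos: [0.605, -0.0979, 0.1518]
ft_force: [0.7, -0.4, -0.5]
t 12.22 tcp [ 0.605  -0.0979  0.1518] F [ 0.75 -0.36 -0.55] grip -0.0001 j6 -0.34
turn deg [-0.01 -1.86 -0.76] shift mm after turn [-3.8 -1.8  6.2] now [-4.  -1.8  6. ]
t 12.22 tcp [ 0.605  -0.0979  0.1518] F [ 0.75 -0.36 -0.55] grip -0.0001 j6 -0.34
turn deg [ 0.11 15.33 -0.75] shift mm after turn [-41.1  -1.8   0.3] now [-39.6  -1.3  11.1]
t 12.22 tcp [ 0.605  -0.0979  0.1518] F [ 0.75 -0.36 -0.55] grip -0.0001 j6 -0.34
turn deg [ 0.21 30.84 -0.74] shift mm after turn [-75.7  -1.8 -13.8] now [-72.1  -0.9  26.9]
```

```bash
python3 -m jog '[[[-0.004,-0.001,0.006,0,0,0],[-0.012,0,0.0015,0,5.1,0],[-0.012,0,0.0015,0,5.1,0],[-0.012,0,0.0015,0,5.1,0],[-0.013,0,0,0,5.1,0],[-0.013,0,0,0,5.1,0],[-0.013,0,0,0,4,0],[0,0,0,0,0,0],[0,0,0,0,0,0]]]'|egrep 'eef|force'; 
python3 - <<'E'
from h import *
delta(*lidtcp('b',1.6))
s=bot.camera('side')['pixels'];cv2.imwrite('pics/lid2.png',cv2.resize(s[110:260,200:360],None,fx=3.5,fy=3.5,interpolation=cv2.INTER_CUBIC)[:,:,::-1])
E
```

```text
eef_pos: [0.6821, -0.0884, 0.1551]
ft_force: [1.4, 0.9, 9.4]
t 13.35 tcp [ 0.6821 -0.0884  0.1551] F [1.42 0.93 9.41] grip 0.0002 j6 -0.26
turn deg [ 0.7   0.63 -0.86] shift mm after turn [  2.   -0.3 -10.5] now [  1.8  -0.2 -10.5]
```

View pics/lid2.png

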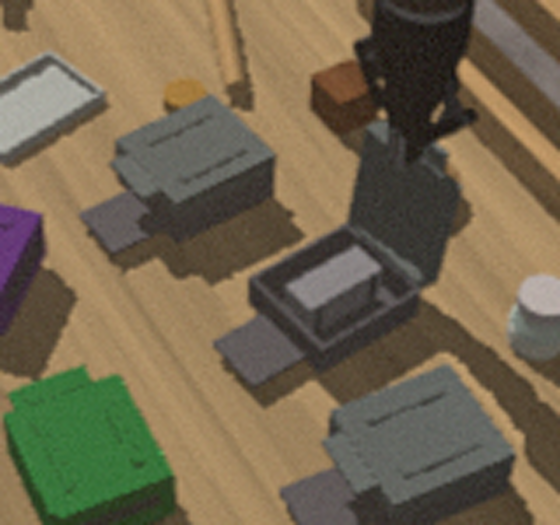

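The lid is upright, and the tip is pressing on its edge with 9 N. I'll ease up and nudge it over.

```bash
python3 -m jog '[[[0,0,-0.008,0,0,0],[-0.008,0,-0.001,0,0,0],[-0.008,0,0,0,0,0],[0,0,0,0,0,0],[0,0,-0.03,0,0,0],[0.02,0,-0.03,0,0,0],[0.05,0,0,0,0,0],[0.06,0,0,0,0,0],[0.06,0,0,0,0,0],[0.06,0,0,0,0,0],[0,0,0,0,0,0]]]' 0.06; 
python3 - <<'E'
from h import *
t=bot.camera('top');s=bot.camera('side')
a=[cv2.resize(i[y:y+100,x:x+110],(385,350),interpolation=cv2.INTER_CUBIC) for i,x,y in((t['pixels'],220,125),(s['pixels'],245,150))]
cv2.imwrite('pics/open.png',np.hstack(a)[:,:,::-1])
E
```

```text
clock: 14.78
eef_pos: [0.4393, -0.1189, 0.2141]
tool_rot: [-0.063, 0.998, 0.008, -0.0]
ft_force: [0.7, -0.9, -0.1]
grip_width: 0.06
```

View pics/open.png

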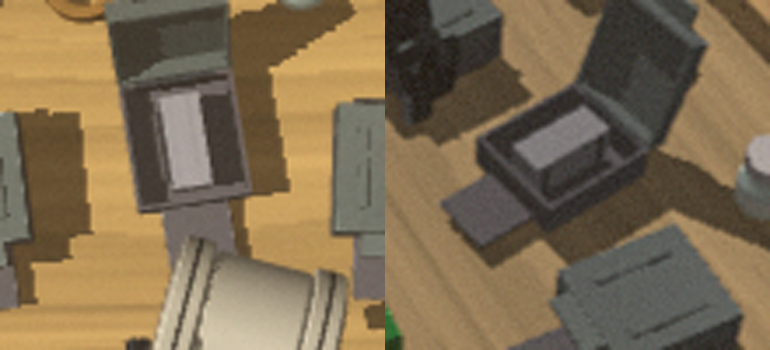

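The lid is open. In the top crop the cartridge's top spans (152,93)–(212,188), with its centre at about (183,141). In the side crop it is centred at about (563,136).

```bash
python3 - <<'E'
from h import *
t=bot.camera('top');s=bot.camera('side')
f=lambda u,v:unproj(t,(220+u/3.5-.36,125+v/3.5-.36),.056)
Q=np.array([f(*q) for q in((152,93),(199,90),(212,188),(168,192))]);print(Q.round(4))
c=Q.mean(0);ax=(Q[0]+Q[1]-Q[2]-Q[3])/2;print(c,np.linalg.norm(ax),np.arctan2(ax[1],ax[0]))
print(unproj(s,(245+(563-385)/3.5,150+136/3.5),.056))
p=np.load('poses.npz');q=dict(p);q['cart']=np.r_[c[:2],.1412];np.savez('poses.npz',**q)
delta(*loc('cart',(0,0,75)));print(loc('b',(0,0,0)))
E
```

```text
[[ 0.6584 -0.0711  0.056 ]
 [ 0.6601 -0.1114  0.056 ]
 [ 0.5756 -0.1208  0.056 ]
 [ 0.5729 -0.0832  0.056 ]]
[ 0.61672796 -0.09662635  0.056     ] 0.08565683470953092 0.12564461984194256
[ 0.61697698 -0.10253682  0.056     ]
t 14.97 tcp [ 0.4468 -0.1196  0.2157] F [1.4  0.17 0.27] grip 0.0602 j6 -0.4
turn deg [ 0.74  0.47 -0.78] shift mm after turn [-171.5   -1.2  140.7] now [-170.3   -0.7  142.1]
(array([ 0.61905959, -0.09771631,  0.        ]), np.float64(0.14117094071486874))
```

```bash
python3 -m jog '[[[-0.057,-0.001,0.02,0.7,0.4,-0.8],[-0.057,-0.001,0.03,0,0,0],[-0.055,-0.001,0.03,0,0,0],[0,0,0,0,0,0]]]' 0.056|grep eef; 
python3 - <<'E'
from h import *
q=dict(np.load('poses.npz'));q['cart'][1]=-.0988;np.savez('poses.npz',**q)
delta(*loc('cart',(0,0,80)))
E
```

```text
eef_pos: [0.6215, -0.0985, 0.1338]
t 15.47 tcp [ 0.6215 -0.0985  0.1338] F [-0.82  0.3  -0.38] grip 0.0558 j6 -0.3
turn deg [-0.08  0.22  0.15] shift mm after turn [ 4.8  0.4 53.8] now [ 5.   0.5 53.8]
```

```bash
python3 -m jog '[[[0.0048,0,0.02,0,0,0],[0,0,0.034,0,0,0],[0,0,0,0,0,0]]]'|egrep 'eef|force'; 
python3 - <<'E'
from h import *
delta(*loc('cart',(0,0,30)))
t=bot.camera('top');s=bot.camera('side')
a=[cv2.resize(i[y:y+100,x:x+110],(385,350),interpolation=cv2.INTER_CUBIC) for i,x,y in((t['pixels'],220,125),(s['pixels'],245,150))]
cv2.imwrite('pics/pre.png',np.hstack(a)[:,:,::-1])
E
```

```text
eef_pos: [0.6203, -0.0984, 0.0782]
ft_force: [-0.2, -0.9, 1.1]
t 15.85 tcp [ 0.6203 -0.0984  0.0782] F [-0.18 -0.93  1.11] grip 0.0561 j6 -0.3
turn deg [-0.11  0.28  0.3 ] shift mm after turn [ 3.6  0.1 48.2] now [ 3.8  0.2 48.2]
```

View pics/pre.png

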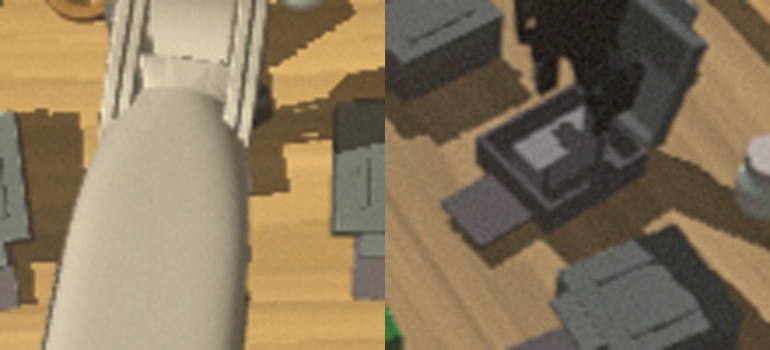

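The fingers look to straddle the cartridge. I'll descend gently.

```bash
python3 -m jog '[[[0.0036,0,0.012,0,0,0],[0,0,0.012,0,0,0]]]'|egrep 'eef|force'; python3 -m jog '[[[0,0,0.012,0,0,0],[0,0,0.01,0,0,0],[0,0,0,0,0,0]]]'|egrep 'eef|force'
```

```text
eef_pos: [0.6227, -0.1002, 0.0616]
ft_force: [0.2, 0.1, -0.0]
eef_pos: [0.6223, -0.1003, 0.0373]
ft_force: [-0.1, 0.6, 0.1]
```

```bash
python3 -m jog '[[[0.006,0.001,0.004,0,0,0],[0,0,0,0,0,0]]]'|egrep 'eef|force'; python3 -m jog '[[[0,0,0,0,0,0],[0,0,0,0,0,0],[0,0,0,0,0,0],[0,0,0,0,0,0],[0,0,0,0,0,0],[0,0,0,0,0,0]]]' 0.0
```

```text
eef_pos: [0.6159, -0.1001, 0.0329]
ft_force: [0.1, 0.2, -0.2]
clock: 17.58
eef_pos: [0.6163, -0.1001, 0.0336]
tool_rot: [-0.073, 0.997, -0.002, 0.01]
ft_force: [-0.1, 0.3, -0.2]
grip_width: 0.0326
```

```bash
python3 -m jog '[[[0,0,-0.01,0,0,0],[0,0,-0.02,0,0,0],[0,0,-0.035,0,0,0],[0,0,-0.035,0,0,0],[0,0,-0.02,0,0,0],[0,0,0,0,0,0]]]'; python3 -c "
from h import *
delta(*loc('tray',(0,0,80)))"
```

```text
clock: 18.32
eef_pos: [0.6101, -0.0993, 0.1534]
tool_rot: [-0.073, 0.997, -0.001, 0.004]
ft_force: [0.2, -0.7, -5.5]
grip_width: 0.0331
t 18.32 tcp [ 0.6101 -0.0993  0.1534] F [ 0.19 -0.65 -5.47] grip 0.0331 j6 -0.31
turn deg [-0.23  0.46 -5.61] shift mm after turn [ 20.1 393.7  73.4] now [ 59.  390.2  71.6]
```

The wrist reads 5.5 N, so this is the full cartridge. Carrying it to the tray.

```bash
python3 -m jog '[[[0.005,0.025,0,0,0.4,-5.6],[0.0025,0.046,0,0,0,0],[0.0025,0.046,0,0,0,0],[0.0025,0.046,0,0,0,0],[0.0025,0.046,0,0,0,0],[0.0025,0.046,0,0,0,0],[0.0025,0.046,0,0,0,0],[0.0025,0.046,0,0,0,0],[0,0.035,0,0,0,0],[0,0.01,0,0,0,0],[0,0,0,0,0,0]]]'; python3 -c "
from h import *
delta(*loc('tray',(0,0,60)))"
```

```text
clock: 19.7
eef_pos: [0.4828, 0.2839, 0.1351]
tool_rot: [-0.122, 0.992, -0.004, -0.012]
ft_force: [0.6, 0.5, -4.8]
grip_width: 0.0333
t 19.7 tcp [0.4828 0.2839 0.1351] F [ 0.58  0.49 -4.85] grip 0.0333 j6 0.29
turn deg [-0.34 -1.44  0.03] shift mm after turn [-10.9  -8.9  75.1] now [-12.8  -8.5  74.8]
```

```bash
python3 -m jog '[[[-0.0109,-0.0089,0.01,-0.3,-1.4,0],[0,0,0.035,0,0,0],[0,0,0.025,0,0,0],[0,0,0,0,0,0]]]'; python3 -c "
from h import *
delta(*loc('tray',(0,0,21.6)))"
```

```text
clock: 20.2
eef_pos: [0.4964, 0.2715, 0.0618]
tool_rot: [-0.119, 0.993, -0.002, -0.001]
ft_force: [-0.4, 0.1, -4.3]
grip_width: 0.0327
t 20.2 tcp [0.4964 0.2715 0.0618] F [-0.43  0.06 -4.3 ] grip 0.0327 j6 0.26
turn deg [-0.24 -0.15 -0.34] shift mm after turn [-0.7  6.5 40.2] now [-0.8  6.6 40.1]
```

```bash
python3 -m jog '[[[-0.0007,0.0065,0.012,0,0,0],[0,0,0.015,0,0,0],[0,0,0.006,0,0,0],[0,0,0,0,0,0]]]'|egrep 'eef|force';for i in 1 2 3 4; do python3 -m jog '[[[0,0,0.002,0,0,0]]]'|egrep 'eef|force';done
```

```text
eef_pos: [0.4975, 0.2778, 0.0288]
ft_force: [-0.3, 0.0, -4.8]
eef_pos: [0.4979, 0.2781, 0.0272]
ft_force: [1.0, 0.4, -4.4]
eef_pos: [0.4982, 0.2783, 0.0255]
ft_force: [-0.0, -0.6, -4.9]
eef_pos: [0.4984, 0.2785, 0.0237]
ft_force: [-0.4, -0.3, -5.2]
eef_pos: [0.4984, 0.2785, 0.0219]
ft_force: [-3.9, -1.8, 6.1]
```

Contact with the floor; release.

```bash
python3 -m jog '[[[0,0,0,0,0,0],[0,0,0,0,0,0],[0,0,0,0,0,0]]]' 0.05|egrep 'eef|force|grip'; python3 -m jog '[[[0,0,-0.01,0,0,0],[0,0,-0.03,0,0,0],[0,0,-0.05,0,0,0],[0,0,-0.05,0,0,0],[0.06,0,-0.03,0,0,0],[0.06,0,0,0,0,0],[0.06,0,0,0,0,0],[0,0,0,0,0,0],[0,0,0,0,0,0]]]'
python3 - <<'E'
from h import *
t=bot.camera('top');s=bot.camera('side')
a=cv2.resize(t['pixels'][130:240,120:370],(750,330));b=cv2.resize(s['pixels'][115:275,165:365],(337,270));c=cv2.resize(s['pixels'][115:170,170:240],(343,270))
cv2.imwrite('pics/end.png',np.vstack([a,np.pad(np.hstack([b,c]),((0,0),(0,70),(0,0)))])[:,:,::-1])
for n in 'ac':
    p0=np.load('poses.npz')[n];print(n,fit([s],p0,CASE)[0]-p0)
E
```

```text
eef_pos: [0.5006, 0.2797, 0.0242]
ft_force: [0.1, -0.1, 0.4]
grip_width: 0.0502
clock: 22.7
eef_pos: [0.3268, 0.2388, 0.2017]
tool_rot: [-0.118, 0.993, 0.003, 0.01]
ft_force: [0.7, 0.1, -0.1]
grip_width: 0.0498
a [-0.00330479 -0.00079289 -0.00275611]
c [-0.00284098 -0.00073651 -0.00141521]
```

View pics/end.png

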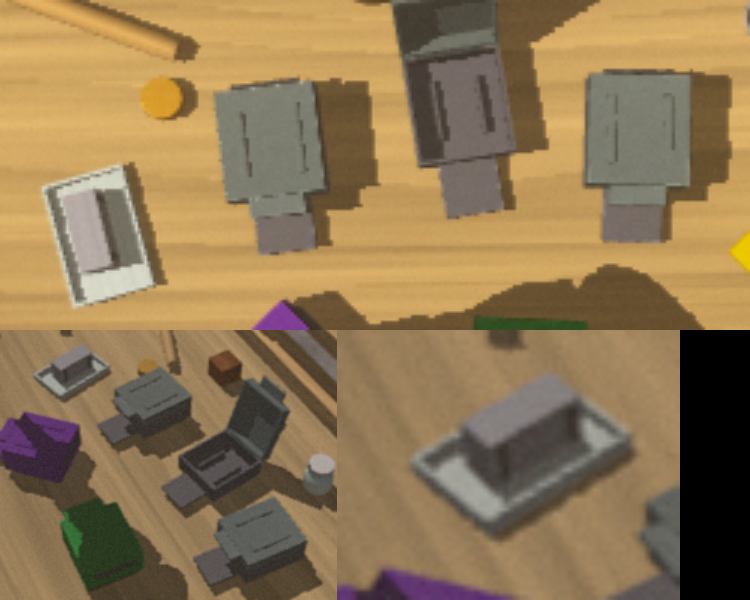

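```bash
python3 -c "
from workcell import bot
bot.job_done();print(bot.get_obs()['clock'])"
```

```text
the job is handed in; nothing more can be done
the job is handed in; nothing more can be done
```

I found the full cartridge in case_b, stood it upright in the tray and handed the job in at about 22.7 s; no verdict was reported.

**Hefting:** At the tread, case_a held at about 2.9 N (spent) and case_b at about 5.1 N (full). I did not heft case_c, since only one cartridge is full and those readings were clear. The wrist read about 5 N while carrying the cartridge, which confirmed it.

**Opening and placing:** I pried b's lid open by its lip, lifted the cartridge out and released it on the tray floor. Contact force at touchdown was about 6 N.

**Last checks:**
- **Tray:** The final pictures show the cartridge upright inside the tray walls, a little to one side in the top view.
- **Cases:** a and c are shut and flat. A refit from the side camera puts both within about 4 mm of their start poses. The untouched c shows the same offset, so that is mostly fit error. I judged b only by eye: it looks flat and in place with its lid open.
- **Robot:** It is clear of everything, with the wrist force near zero.

**What did not go as expected:**
- **Hefting stop:** Pressing a and b ran into an unexpected hard stop at about 5 mm of travel, probably the fingers against the lip. It peaked at 24 N on a and 12 N on b. By geometry the tilt reached about 0.08 rad, but I did not measure it directly.
- **Lid edge:** The fingertip also pressed on the edge of b's lid with about 9 N before I eased it up.
- **Cartridge position:** The two cameras disagreed by 6 mm on its sideways position; I used the value between them and the grasp held.

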